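# Load, pin and hold shut a heel-block jig

## Robot

A 7-joint arm with a two-finger parallel gripper is mounted at the origin on the work surface. World frame = base frame: x ahead of the robot, y to its left, z up, the work surface at z = 0. Lengths are in m, angles in rad, forces in N, time in s.
With the tool pointing down it reaches from about 0.425 to 0.825 m from the base axis. Payload 3.6 kg.
Tool frame: the origin (TCP) lies at the very end of the fingers, on their centre line; the grasp point (between the pads) lies behind it (manip.grip_depth is the z of the grasp point in the tool frame, in m); z points along the fingers, y is the line along which they close (so a half turn about z gives the same grasp; the last joint's range is limited). The gripper opens to 85 mm and grips with 20 to 120 N. Pads are 22 mm wide; open, the fingers measure 114 mm over their backs; the gripper's body (76 mm by 85 mm) begins 54 mm behind the grasp point. The pads swing forward as they close: fully open they stand 13 mm farther back than shut.
Start: joints at [-1.218, 0.615, -0.013, 1.423, 0.008, 1.103, -0.04], TCP at [0.24, 0.604, 0.231] pointing down, gripper open.
Joint ranges: [-3.12, 3.12], [-0.3, 2.06], [-1.34, 1.32], [0.26, 2.42], [-1.36, 4.5], [0.01, 1.98], [-2.84, 2.84]. Speed limits (rad/s): [2.79, 2.79, 3.14, 3.14, 3.14, 3.14, 3.14].

## Interface

Orientations are given as a rotation vector (axis times angle).
In Python, from rig import manip gives the robot as it stands.
- The arm moves only by the shell command python3 -m crank 'ROWS' [OPENING]. ROWS is JSON, a list of rows, each an object of numbers: "x", "y", "z": the shift along the tool's x, y, z in cm; "spin": the turn about the tool's z in degrees. In form: [{"x": .., "y": .., "z": .., "spin": ..}, ...]. A call has 1 to 20 rows; each row shifts and turns the commanded pose from where the row before left it, along the tool's axes as they then stand; what a row does not reach is not made up. A row lasts 1/10 s, in which the tool goes at most 50 mm and 8.59 degrees, less where a joint would pass 70% of its speed; a pose out of reach is approached as far as the arm can. A call is refused whole if a number of a shift passes 5 or a number of a turn 8.59, either way. A call with a gripper value outside its range is refused whole. OPENING is the opening, from 0 (shut) to 1 (fully open), set as the call begins (- or left out, the last holds). The fingers move at their own pace and stop on an object; the grip force is fixed at half the most. Time passes only in rows, so rows that do not move let the fingers close. It gives the time, the measured TCP pose, the force, the opening and the grip force at its end, in the units of the state.
- manip.get_state(): the state, without advancing time (a new reading comes with each control period).
- manip.grab_frame(name): name is "scene" or "top" or "wrist"; returns a dict with "img" (480x640x3 uint8, blue, green, red), "fx", "fy", "cx", "cy" (pixels), "rvec" (rotation vector, rad) and "tvec" (3), from world to camera coordinates, as OpenCV has them; the wrist camera has in their place "hand_eye" (4x4, takes a point from camera to tool coordinates, whose origin is the TCP and whose axes are the flange's). Camera axes: x right, y down, z forward; pixel columns grow to the right and rows downward; lengths in m; the calibration is good to about 2 mm. A picture is of the moment at which its call begins: read the wrist's pose just before it. There is no depth.
- manip.hand_in(): hands the job in; it is judged then, once.
The state is a dict: "clock": time; "joints": joint angles; "joint_velocities": joint speeds; "joint_torque": joint torques, N m; "eef_pos": TCP position; "ee_rot": TCP orientation; "contact_force": force on the tool from outside, world axes, zero at the start; "moment": the same for the moment, N m; "gripper_width": finger opening in m; "finger_force": force on a finger pad.
Only numpy, scipy, OpenCV 4.12 (cv2) and the standard library are available. Lean on these libraries where they do the work, as an engineer would, in place of code of your own. Each camera call takes 0.05 s, during which the arm holds its last target. There are 200 camera calls.

## Task

Slide the wooden heel block into the open mouth of the aluminium jig, round end first, until it is fully home against the back stop, and swing the lid shut over it. Then take the steel locating pin from its wooden stand, push it down through the hole in the lid into the hole in the base until its head sits on the lid, and keep pressing so that the sprung lid stays fully shut: finish while still holding it shut, without letting go. Do not knock over the amber cement jar.

Things in the scene. Friction and masses are not known exactly. Their poses are not given: they have to be found in the camera images.
- jig: Aluminium jig base, fixed. Origin on the bench, midway between its cheeks at their front ends (the mouth); x points into the jig (away from the robot, within 0.25 rad), z up. Cheeks 36 wide, 105 long (x 0 to 105), 28 high, at y +-33 to +-69; channel 66 wide, bench for floor, open in front and above, flat back stop at x 45, 28 high. Hinge brackets 36 high behind, to x 120. (Sizes in mm.)
- jig_hole (a point): Mouth of the base's pin hole, on the top face (z 28) of the right cheek, at x 15, y -51 of the jig. Vertical, 12 in diameter, right through to the bench. (Sizes in mm.)
- lid_hinge (a point): Middle of the lid's hinge axis, at x 95, z 33 of the jig; fixed to the base, axes those of the jig; the hinge axis lies along y. (Sizes in mm.)
- lid (a joint): Opening angle of the lid, rad: 0 shut, 1.57 upright; the free front edge swings up and back (stop at 1.9). Starts at 1.35 to 1.75. Stiff hinge (0.2 N m friction, lid 280 g): it stays where it is left. Below about 0.063 it meets the buffer, which lifts it back to there when let go; holding it at 0 takes about 9 N down at the pin hole. (Sizes in mm.)
- buffer (a joint): How far the sprung rubber buffer is pressed in (m, 0 to 0.006; 0.005 is flush). 14 in diameter, it stands 5 proud of the left cheek's top at x 15, y 51 of the jig and pushes the lid up with 6 to 8 N. (Sizes in mm.)
- lid_edge (a point): Middle of the lid's free edge, on its outer face (upper when shut). The lid is an aluminium frame 138 wide, 95 from hinge axis to free edge, 10 thick, hinge axis at mid-thickness; shut, its top is at z 38 of the jig. A solid bar 32 wide runs along the free edge; behind it a window 66 wide, 28 long. (Sizes in mm.)
- lid_hole (a point): Centre of the lid's pin hole (12 in diameter) on the lid's outer face, 80 from the hinge axis, at y -51. With the lid shut or resting on the buffer it lies over the base's hole. (Sizes in mm.)
- heel_center (a point): Centre of the loose wooden heel block, 26 high, 90 g. D-shaped from above: 73 long (x), 58 wide (y); flat end at x -36.5, straight sides to x 7.5, then a half-round end, radius 29, to x 36.5, pointing to the jig's mouth within 0.3 rad. Home, its round end touches the back stop, its centre is at x 8.5 of the jig and 28 of its length stick out of the mouth. (Sizes in mm.)
- pin_center (a point): Centre of the head of the loose steel pin: a dark steel cylinder, 24 in diameter, 40 high; below it a bright shank 10 in diameter, 34 long, with a tapered foot. 120 g. Starts upright in either hole of its stand (the other holds an awl with a bulging pale wooden handle, 66 high above the stand). (Sizes in mm.)
- pin_tip (a point): Foot of the pin, on its axis, 54 below the centre of its head. With its head down on the shut lid it is 4 above the bench. (Sizes in mm.)
- pinblock: Wooden stand, fixed, 110 (x) by 50 (y) by 40 high; origin in the middle of its underside. Two holes of 12 diameter at x -30 and +30 hold the pin and the awl, each with its shoulder on the stand's top. (Sizes in mm.)
- jar_center (a point): Centre of the amber glass cement jar, a loose bystander that must stay upright: 60 in diameter, 85 high, z along its axis. (Sizes in mm.)
Mind the look-alikes: they are no part of the job. Of the things like the part that bears pin_center, leave any that is green, pink or red; of the rest the larger one is meant.

How it is judged:
By the outcome, as a careful person would: the job done as asked, in the order asked, and still so for the second after the job is handed in, while the arm keeps its last pose, push and grip.
It also fails if it takes over 72 s, if anything falls off the work surface, if the arm or the gripper's body presses on something with over 40 N, if the wrist force passes 120 N, or if a joint passes its speed limit or range.

## Working session

There is one attempt and no reset: what is moved stays moved. The work goes in short steps, Python scripts to look and compute and a shell command to move; the robot and the scene stay as the last step left them, time stands still between calls to the robot, and variables do not carry over. Pictures are saved under pics/ and viewed, at most 10 in all, crops included, and the job is handed in when it is done.

```bash
mkdir -p pics; ls; python3 - <<'E'
from rig import manip
import cv2,numpy as np
for n in("scene","top"):
    f=manip.grab_frame(n); cv2.imwrite(f"pics/{n}0.png",f["img"])
    print(n,f["fx"],f["cx"],f["cy"],f["rvec"],f["tvec"], (-cv2.Rodrigues(np.array(f["rvec"]))[0].T@np.array(f["tvec"]).reshape(3,1)).ravel())
s=manip.get_state();print(s,manip.grip_depth)
print(manip.grab_frame("wrist")["hand_eye"])
E
```

```text
pics
scene 480.889705764445 320.12614284478127 244.26182379786326 [ 2.13701745  0.87293404 -0.38889104] [-0.35804303 -0.25063152  1.17227498] [ 0.98699671 -0.51091962  0.57448954]
top 525.6587850846786 311.70122388136366 232.6980423469807 [ 2.19562905 -2.16709019  0.10427106] [-0.11235919  0.57193815  1.01777784] [ 0.48311901 -0.09610979  1.06440993]
{'clock': 0.1, 'joints': array([-1.21850324,  0.61584897, -0.01261038,  1.42473451,  0.00811946,
        1.10341161, -0.04039144]), 'joint_velocities': array([-0.00025094, -0.00292838, -0.00097877, -0.00565656,  0.00065776,
       -0.00019665, -0.00032853]), 'joint_torque': array([ 7.46425121e-04, -4.70385325e+01,  2.60155303e-01, -1.71573544e+01,
        1.01293510e-02,  5.85259404e-03,  4.64955093e-06]), 'eef_pos': array([0.24011242, 0.60328452, 0.23023821]), 'ee_rot': array([-0.59126159, -3.08504994,  0.00364201]), 'contact_force': array([-0.0878879 , -0.14415985,  0.34693206]), 'moment': array([ 0.00858282, -0.01686389, -0.04452017]), 'finger_force': 0.0, 'gripper_width': 0.08518451417382747} -0.0187
[[ 8.39192488e-05 -9.50350057e-01 -3.11182844e-01  7.89485897e-02]
 [ 9.99999956e-01  1.68488467e-04 -2.44884257e-04  6.66580510e-04]
 [ 2.85156488e-04 -3.11182810e-01  9.50350029e-01 -1.44366422e-01]
 [ 0.00000000e+00  0.00000000e+00  0.00000000e+00  1.00000000e+00]]
```

View pics/top0.png

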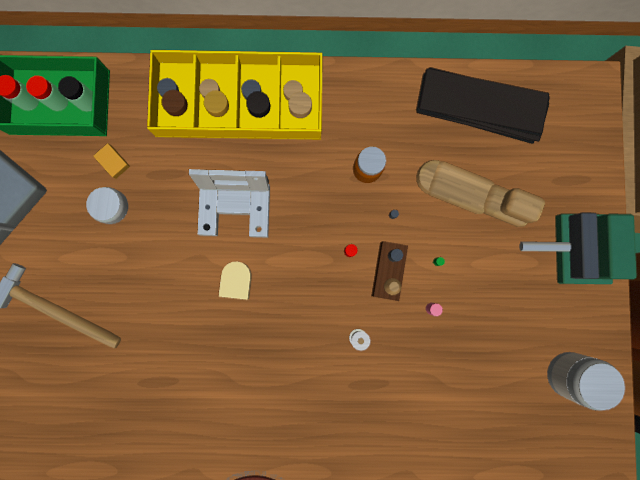

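View pics/scene0.png

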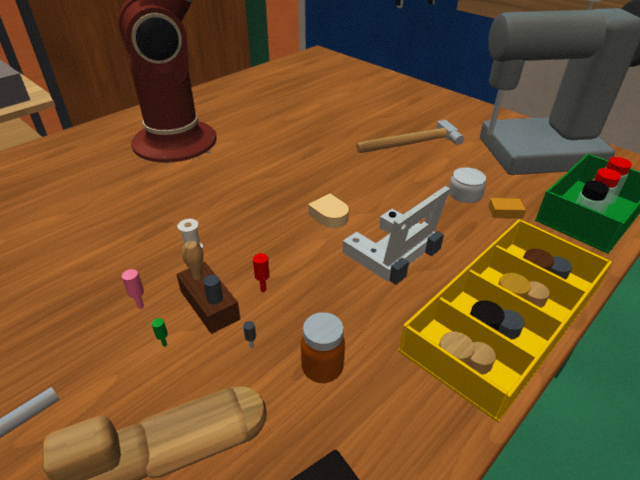

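The top view shows the jig with its mouth at about (233,236), the heel block at (235,281), the jar at (370,165), and the stand at (390,270). The pin (dark head) is at (396,255) and the awl at (393,288). The small dark pin at (394,214) is a decoy.

```bash
cat > h.py <<'E'
from rig import manip
import cv2,numpy as np
from scipy.spatial.transform import Rotation as Ro
def frame(n):
    s=manip.get_state(); f=manip.grab_frame(n)
    if n=="wrist":
        T=np.eye(4);T[:3,:3]=Ro.from_rotvec(s["ee_rot"]).as_matrix();T[:3,3]=s["eef_pos"]
        C=T@np.array(f["hand_eye"]); f["R"]=C[:3,:3];f["o"]=C[:3,3]
    else:
        R=cv2.Rodrigues(np.array(f["rvec"],float))[0];f["R"]=R.T;f["o"]=-R.T@np.array(f["tvec"],float).ravel()
    return f
def ray(f,p):
    d=f["R"]@np.array([(p[0]-f["cx"])/f["fx"],(p[1]-f["cy"])/f["fy"],1]);return d/np.linalg.norm(d)
def onz(f,p,z):
    d=ray(f,p);return (f["o"]+d*(z-f["o"][2])/d[2]).round(4)
def proj(f,P):
    c=f["R"].T@(np.array(P)-f["o"]);return np.array([f["cx"]+f["fx"]*c[0]/c[2],f["cy"]+f["fy"]*c[1]/c[2]]).round(1)
def big(m,x0,y0,x1,y1):
    z=np.zeros(m.shape,np.uint8);z[y0:y1,x0:x1]=m[y0:y1,x0:x1]
    return sorted(cv2.findContours(z,cv2.RETR_EXTERNAL,cv2.CHAIN_APPROX_NONE)[0],key=cv2.contourArea)[::-1]
E
python3 - <<'E'
from h import *
f=frame("top");im=f["img"];hsv=cv2.cvtColor(im,cv2.COLOR_BGR2HSV)
m=cv2.inRange(hsv,(15,40,190),(35,150,255))
c=big(m,205,250,265,310)[0];w=np.array([onz(f,p[0],.026)[:2] for p in c],np.float32)
r=cv2.minAreaRect(w);M=cv2.moments(w.reshape(-1,1,2));print("heel",r,M["m10"]/M["m00"],M["m01"]/M["m00"])
m=cv2.inRange(hsv,(0,0,120),(180,60,255))
for c in big(m,180,150,285,245)[:2]:
    a=cv2.approxPolyDP(c,3,True)[:,0];print("jig",[(tuple(map(int,p)),onz(f,p,.028)[:2].tolist()) for p in a])
d=cv2.inRange(im,(0,0,0),(80,80,80))
for b in((195,195,275,245),(385,240,410,268),(380,205,402,222)):
    for c in big(d,*b)[:3]:
        if cv2.contourArea(c)>8:
            (x,y),rad=cv2.minEnclosingCircle(c);print("dark",x,y,rad,onz(f,(x,y),.028),onz(f,(x,y),.08))
m=cv2.inRange(hsv,(0,60,20),(180,255,95))
for c in big(m,365,230,415,310)[:1]:
    w=np.array([onz(f,p[0],.04)[:2] for p in c],np.float32);print("stand",cv2.minAreaRect(w))
x0=cv2.resize(im[150:310,180:420],None,fx=3.3,fy=3.3,interpolation=cv2.INTER_CUBIC);cv2.imwrite("pics/c1.png",x0)
print("jar",onz(f,(371,158),.085))
E
```

```text
heel ((0.47951629757881165, 0.0451195053756237), (0.056378480046987534, 0.07189329713582993), 84.49451446533203) 0.4766425861680305 0.04539152144219262
jig [((189, 169), [0.6974, 0.1416]), ((200, 189), [0.6574, 0.1185]), ((198, 234), [0.5675, 0.1196]), ((216, 235), [0.566, 0.0841]), ((218, 212), [0.6118, 0.0814]), ((249, 214), [0.6087, 0.02]), ((249, 235), [0.5669, 0.019]), ((267, 236), [0.5654, -0.0166]), ((268, 190), [0.6573, -0.0167]), ((264, 171), [0.6955, -0.008])]
jig [((268, 185), [0.6674, -0.0165])]
dark 206.0 227.0 3.1623775959014893 [0.5816 0.1043 0.028 ] [0.5767 0.0942 0.08  ]
dark 398.82257080078125 256.1451721191406 11.878026962280273 [ 0.529  -0.2775  0.028 ] [ 0.5267 -0.2684  0.08  ]
dark 392.68182373046875 214.68182373046875 4.047844409942627 [ 0.6112 -0.2654  0.028 ] [ 0.6048 -0.2569  0.08  ]
stand ((0.5004127621650696, -0.256475567817688), (0.054689858108758926, 0.10910039395093918), 80.63716888427734)
jar [ 0.7118 -0.215   0.085 ]
```

View pics/c1.png

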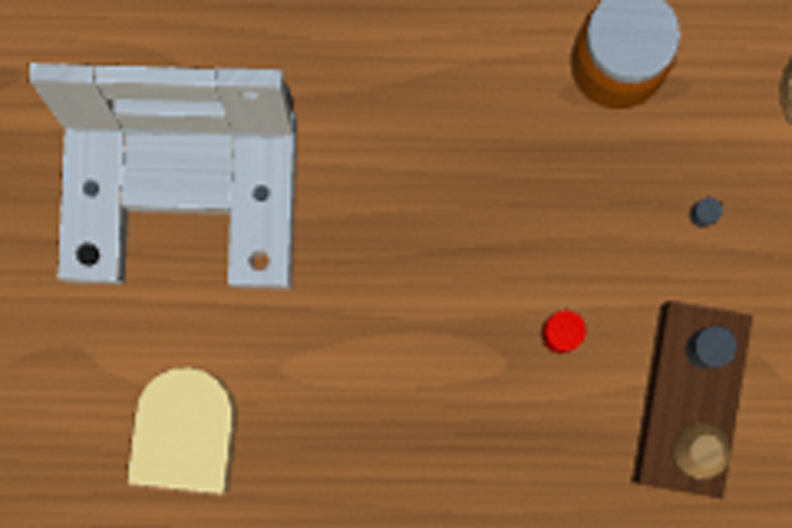

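The crop confirms this: the heel tapers to its round end upward and is tilted slightly right. The pin is in the stand's far hole at crop (713,346), and the jig's right hole is at crop (260,260). The sizes measured match those given.

```bash
cat >> h.py <<'E'
def togo(P,yaw):
    "spin (deg) so that tool y lies along world angle yaw+pi/2, then shift cm in tool axes"
    s=manip.get_state();R=Ro.from_rotvec(s["ee_rot"]).as_matrix()
    a=np.arctan2(R[1,1],R[0,1]);d=(yaw+np.pi/2-a+np.pi/2)%np.pi-np.pi/2
    a2=a+d;y=np.array([np.cos(a2),np.sin(a2),0]);x=np.cross(y,[0,0,-1.])
    e=np.array(P)-s["eef_pos"];print("spin",round(-np.degrees(d),2),"x,y,z cm",(100*np.array([e@x,e@y,-e[2]])).round(2),"t",round(s["clock"],2),"tilt",R[:2,2].round(3))
E
python3 -c "
from h import *
togo([.4556,.0474,.12],-.096)"
```

```text
spin -16.2 x,y,z cm [-26.77 -53.29  11.06] t 0.2 tilt [-0.001 -0.001]
```

```bash
python3 -m crank '[{"spin":-8.1},{"spin":-8.1},{"x":-1.79,"y":-3.55,"z":0.5},{"x":-1.79,"y":-3.55,"z":0.5},{"x":-1.79,"y":-3.55,"z":0.5},{"x":-1.79,"y":-3.55,"z":0.5},{"x":-1.79,"y":-3.55,"z":0.5},{"x":-1.79,"y":-3.55,"z":0.5},{"x":-1.79,"y":-3.55,"z":0.5},{"x":-1.79,"y":-3.55,"z":0.5},{"x":-1.79,"y":-3.55,"z":0.5},{"x":-1.79,"y":-3.55,"z":0.5},{"x":-1.79,"y":-3.55,"z":0.5},{"x":-1.79,"y":-3.55,"z":0.5},{"x":-1.79,"y":-3.55,"z":0.5},{"x":-1.79,"y":-3.55,"z":0.5},{"x":-1.79,"y":-3.55,"z":0.5},{},{}]' 1
python3 -c "
from h import *
f=frame('wrist');cv2.imwrite('pics/w1.png',f['img'])
for P in ([.4795,.0451,.026],[.5663,.0515,.028],[.581,.0003,.028]): print(proj(f,P))
togo([.4556,.0474,.12],-.096)"
```

```text
[-61.1 560.4]
[-13.1 608.6]
[-41.1 626.5]
spin -16.2 x,y,z cm [-26.77 -53.3   11.07] t 0.25 tilt [-0.    -0.001]$[0]: bad value
```

View pics/w1.png

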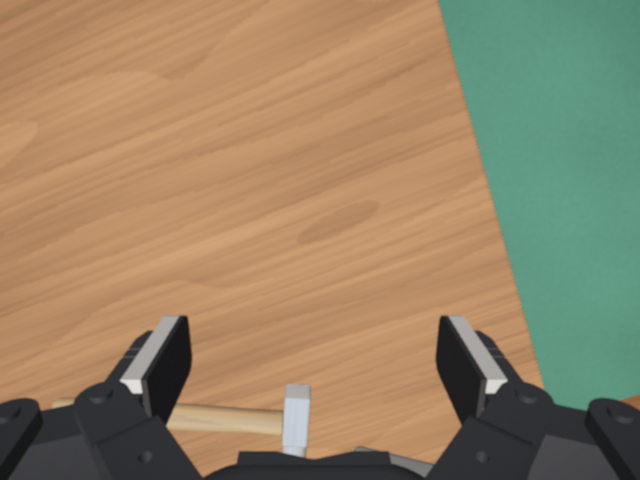

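The call was refused because each row needs all four keys, so the arm hasn't moved. This view shows only empty bench and the hammer.

```bash
python3 -m crank '[{"x":0,"y":0,"z":0,"spin":-8.1},{"x":0,"y":0,"z":0,"spin":-8.1},{"x":-1.79,"y":-3.55,"z":0.5,"spin":0},{"x":-1.79,"y":-3.55,"z":0.5,"spin":0},{"x":-1.79,"y":-3.55,"z":0.5,"spin":0},{"x":-1.79,"y":-3.55,"z":0.5,"spin":0},{"x":-1.79,"y":-3.55,"z":0.5,"spin":0},{"x":-1.79,"y":-3.55,"z":0.5,"spin":0},{"x":-1.79,"y":-3.55,"z":0.5,"spin":0},{"x":-1.79,"y":-3.55,"z":0.5,"spin":0},{"x":-1.79,"y":-3.55,"z":0.5,"spin":0},{"x":-1.79,"y":-3.55,"z":0.5,"spin":0},{"x":-1.79,"y":-3.55,"z":0.5,"spin":0},{"x":-1.79,"y":-3.55,"z":0.5,"spin":0},{"x":-1.79,"y":-3.55,"z":0.5,"spin":0},{"x":-1.79,"y":-3.55,"z":0.5,"spin":0},{"x":-1.79,"y":-3.55,"z":0.5,"spin":0},{"x":0,"y":0,"z":0,"spin":0},{"x":0,"y":0,"z":0,"spin":0}]' 1
python3 -c "
from h import *
f=frame('wrist');cv2.imwrite('pics/w2.png',f['img'])
for P in ([.4795,.0451,.026],[.5663,.0515,.028],[.581,.0003,.028]): print(proj(f,P))
hsv=cv2.cvtColor(f['img'],cv2.COLOR_BGR2HSV)
togo([.4556,.0474,.12],-.096)"
```

```text
clock: 2.15
eef_pos: [0.4567, 0.0472, 0.1562]
ee_rot: [-0.155, -3.137, 0.0]
contact_force: [0.1, 1.2, -1.1]
gripper_width: 0.0853
finger_force: 0.0
[313.1 251.8]
[333.2 360.9]
[267.6 383.1]
spin 0.0 x,y,z cm [ 0.07 -0.13  3.63] t 2.2 tilt [-0.     0.001]
```

View pics/w2.png

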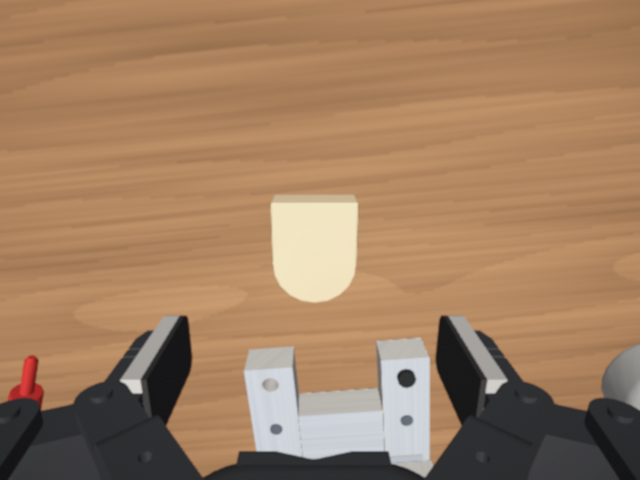

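The heel sits square to the fingers at (314,252), with (313,252) predicted. The right-cheek hole is at (270,384), with (268,383) predicted, so the positions are good to about 1 mm. I'll descend and grip.

```bash
python3 -m crank '[{"x":0.07,"y":-0.1,"z":4,"spin":0},{"x":0,"y":0,"z":4,"spin":0},{"x":0,"y":0,"z":4,"spin":0},{"x":0,"y":0,"z":2,"spin":0},{"x":0,"y":0,"z":1.2,"spin":0},{"x":0,"y":0,"z":0,"spin":0},{"x":0,"y":0,"z":0,"spin":0}]' 1 && python3 -m crank '[{"x":0,"y":0,"z":0,"spin":0},{"x":0,"y":0,"z":0,"spin":0},{"x":0,"y":0,"z":0,"spin":0},{"x":0,"y":0,"z":0,"spin":0},{"x":0,"y":0,"z":0,"spin":0},{"x":0,"y":0,"z":0,"spin":0},{"x":0,"y":0,"z":0,"spin":0},{"x":0,"y":0,"z":0,"spin":0}]' 0
python3 -c "
from h import *
togo([.5508,.0517,.006],-.015)"
```

```text
clock: 2.9
eef_pos: [0.4563, 0.0481, 0.005]
ee_rot: [0.149, 3.137, 0.001]
contact_force: [-1.2, -0.4, 0.1]
gripper_width: 0.0853
finger_force: 0.0
clock: 3.7
eef_pos: [0.4565, 0.0473, 0.0058]
ee_rot: [0.151, 3.136, 0.001]
contact_force: [-1.4, -0.1, 7.5]
gripper_width: 0.0566
finger_force: 63.6
spin -4.64 x,y,z cm [-9.42  0.58 -0.02] t 3.7 tilt [0.002 0.   ]
```

```bash
python3 -m crank '[{"x":0,"y":0,"z":-0.2,"spin":0},{"x":0,"y":0,"z":0,"spin":-4.64},{"x":-1,"y":0.58,"z":0,"spin":0},{"x":-1.5,"y":0,"z":0,"spin":0},{"x":-1.5,"y":0,"z":0,"spin":0},{"x":-1.5,"y":0,"z":0,"spin":0},{"x":-1.5,"y":0,"z":0,"spin":0},{"x":-1.2,"y":0,"z":0,"spin":0},{"x":0,"y":0,"z":0,"spin":0},{"x":0,"y":0,"z":0,"spin":0}]' 0
python3 -c "
from h import *
f=frame('wrist');cv2.imwrite('pics/w3.png',f['img'])
togo([.5508,.0517,.006],-.015)"
```

```text
clock: 4.7
eef_pos: [0.5376, 0.052, 0.0062]
ee_rot: [-0.025, -3.141, -0.0]
contact_force: [-0.4, -0.5, 0.1]
gripper_width: 0.0568
finger_force: 63.8
spin -0.02 x,y,z cm [-1.38 -0.01  0.02] t 4.75 tilt [-0.001  0.   ]
```

View pics/w3.png

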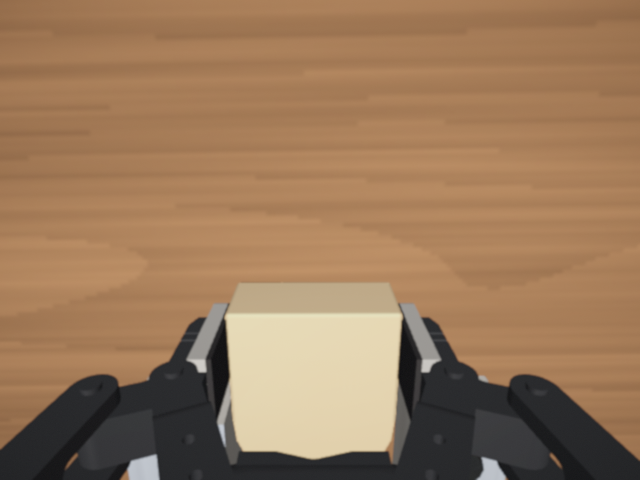

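The heel is held square at (314,370) and has entered the channel without touching. Now I'll push it home gently.

```bash
python3 -m crank '[{"x":-0.4,"y":0,"z":0,"spin":0},{"x":-0.4,"y":0,"z":0,"spin":0},{"x":-0.3,"y":0,"z":0,"spin":0},{"x":-0.1,"y":0,"z":0,"spin":0},{"x":0,"y":0,"z":0,"spin":0},{"x":0,"y":0,"z":0,"spin":0}]' 0; python3 -m crank '[{"x":-0.1,"y":0,"z":0,"spin":0},{"x":-0.1,"y":0,"z":0,"spin":0},{"x":0,"y":0,"z":0,"spin":0}]' 0;  python3 -m crank '[{"x":-0.1,"y":0,"z":0,"spin":0},{"x":0,"y":0,"z":0,"spin":0}]' 0
```

```text
clock: 5.35
eef_pos: [0.5496, 0.0516, 0.0062]
ee_rot: [-0.024, -3.141, 0.0]
contact_force: [0.2, -0.7, -1.0]
gripper_width: 0.0567
finger_force: 63.9
clock: 5.65
eef_pos: [0.5516, 0.0515, 0.0062]
ee_rot: [-0.024, -3.141, 0.0]
contact_force: [-0.1, 0.4, -1.3]
gripper_width: 0.0567
finger_force: 63.9
clock: 5.85
eef_pos: [0.5517, 0.0515, 0.0061]
ee_rot: [-0.023, -3.139, 0.0]
contact_force: [-2.2, 0.1, 0.1]
gripper_width: 0.0566
finger_force: 64.0
```

```bash
python3 -m crank '[{"x":-0.1,"y":0,"z":0.15,"spin":0},{"x":-0.1,"y":0,"z":0,"spin":0},{"x":-0.1,"y":0,"z":0,"spin":0},{"x":0,"y":0,"z":0,"spin":0}]' 0;  python3 -m crank '[{"x":0.4,"y":0,"z":0,"spin":0},{"x":0,"y":0,"z":0,"spin":0},{"x":0,"y":0,"z":0,"spin":0},{"x":0,"y":0,"z":0,"spin":0},{"x":0,"y":0,"z":0,"spin":0}]' 1
```

```text
clock: 6.25
eef_pos: [0.5516, 0.0515, 0.0058]
ee_rot: [-0.023, -3.133, 0.001]
contact_force: [-10.3, 0.1, 14.3]
gripper_width: 0.0568
finger_force: 65.6
clock: 6.75
eef_pos: [0.5524, 0.0515, 0.0047]
ee_rot: [0.024, 3.141, -0.0]
contact_force: [-0.1, -0.2, 0.6]
gripper_width: 0.0851
finger_force: 0.0
```

```bash
python3 -m crank '[{"x":0,"y":0,"z":-4.2,"spin":0},{"x":0,"y":0,"z":-4.2,"spin":0},{"x":0,"y":0,"z":-4.2,"spin":0},{"x":0,"y":0,"z":-4.2,"spin":0},{"x":0,"y":0,"z":0,"spin":0}]' 0
python3 -c "
from h import *
f=frame('wrist');cv2.imwrite('pics/w4.png',f['img'])
hsv=cv2.cvtColor(f['img'],cv2.COLOR_BGR2HSV)
c=big(cv2.inRange(hsv,(15,20,215),(35,110,255)),150,100,480,480)[0];x,y,w,h=cv2.boundingRect(c);print(x,y,w,h,onz(f,(x,y),.026),onz(f,(x+w,y),.026),'expect x',.5748-.0365)
print('hole pred',proj(f,[.581,.0003,.028]),proj(f,[.5663,.0515,.028]))
togo([.706,.0494,.17],-.015)"
```

```text
clock: 7.25
eef_pos: [0.5562, 0.0521, 0.1789]
ee_rot: [0.024, 3.128, 0.003]
contact_force: [0.9, 0.1, -0.6]
gripper_width: 0.0121
finger_force: 0.0
272 186 81 95 [0.5396 0.0236 0.026 ] [0.5405 0.0808 0.026 ] expect x 0.5383
hole pred [242.6 242.6] [312.1 222.4]
spin -0.01 x,y,z cm [-1.519e+01 -1.000e-02  6.000e-01] t 7.3 tilt [0.008 0.001]
```

View pics/w4.png

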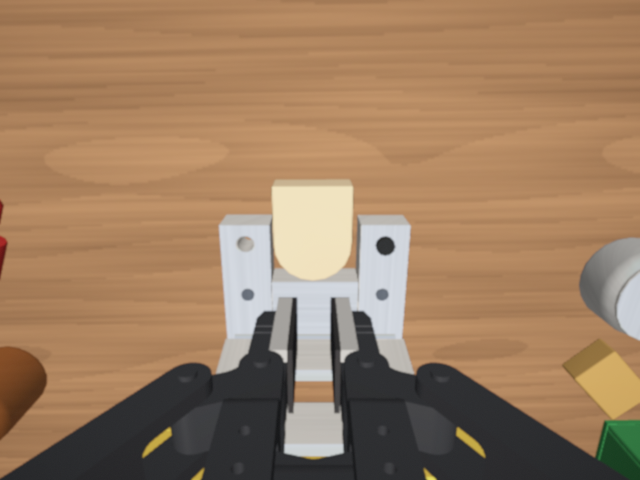

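The heel is home: its round end touches the stop at (312,279) and its flat edge is within 2 mm of the expected spot. The base hole is at (246,244). Next I'll go over and behind the lid.

```bash
python3 -m crank '[{"x":-3.8,"y":0.2,"z":-0.3,"spin":0},{"x":-3.8,"y":0,"z":0,"spin":0},{"x":-3.8,"y":0,"z":0,"spin":0},{"x":-3.8,"y":0,"z":0,"spin":0},{"x":0,"y":0,"z":0,"spin":0},{"x":0,"y":0,"z":3.4,"spin":0},{"x":0,"y":0,"z":3.6,"spin":0},{"x":0,"y":0,"z":0,"spin":0},{"x":0,"y":0,"z":0,"spin":0}]' 0
python3 -c "
from h import *
f=frame('scene');cv2.imwrite('pics/s2.png',f['img'][120:360,260:580].repeat(2,0).repeat(2,1))
s=manip.get_state();p=s['eef_pos']
def corner(X,Z): return [.5663+X+.011,.0520-.015*X,Z]
print('TCP path')
for th in (1.73,1.5,1.2,.9,.6,.35,.15,.05):
    P=np.array(corner(.095-.08*np.cos(th)+.005*np.sin(th),.033+.08*np.sin(th)+.005*np.cos(th)));print(th,P.round(3),end=' ');togo(P,-.015)"
```

```text
clock: 8.2
eef_pos: [0.7026, 0.0512, 0.1047]
ee_rot: [-0.023, -3.138, 0.001]
contact_force: [-0.2, 0.0, 0.9]
gripper_width: -0.0003
finger_force: 0.0
TCP path
1.73 [0.69  0.05  0.111] spin 0.0 x,y,z cm [ 1.42 -0.13 -0.45] t 8.25 tilt [0.001 0.   ]
1.5 [0.672 0.051 0.113] spin 0.0 x,y,z cm [ 3.25 -0.13 -0.65] t 8.25 tilt [0.001 0.   ]
1.2 [0.648 0.051 0.109] spin 0.0 x,y,z cm [ 5.62 -0.13 -0.27] t 8.25 tilt [0.001 0.   ]
0.9 [0.626 0.051 0.099] spin 0.0 x,y,z cm [ 7.77 -0.13  0.79] t 8.25 tilt [0.001 0.   ]
0.6 [0.609 0.052 0.082] spin 0.0 x,y,z cm [ 9.51 -0.13  2.44] t 8.25 tilt [0.001 0.   ]
0.35 [0.599 0.052 0.065] spin 0.0 x,y,z cm [10.53 -0.13  4.16] t 8.25 tilt [0.001 0.   ]
0.15 [0.594 0.052 0.05 ] spin 0.0 x,y,z cm [11.02 -0.13  5.68] t 8.25 tilt [0.001 0.   ]
0.05 [0.593 0.052 0.042] spin 0.0 x,y,z cm [11.15 -0.13  6.47] t 8.25 tilt [0.001 0.   ]
```

View pics/s2.png

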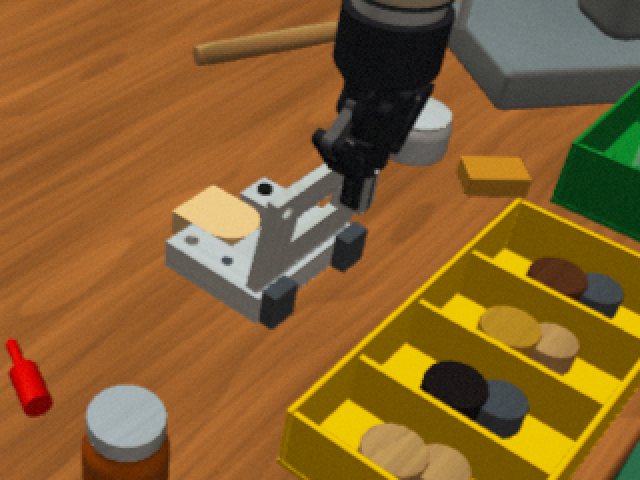

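The closed fingers stand behind the lid's bar at about (355,190), clear of everything. I'll swing the lid down along the arc.

```bash
python3 -m crank '[{"x":1.4,"y":0,"z":-0.4,"spin":0},{"x":0.9,"y":0,"z":-0.1,"spin":0},{"x":0.95,"y":0,"z":-0.1,"spin":0},{"x":1.2,"y":0,"z":0.15,"spin":0},{"x":1.2,"y":0,"z":0.2,"spin":0},{"x":1.1,"y":0,"z":0.5,"spin":0},{"x":1.05,"y":0,"z":0.55,"spin":0},{"x":0.9,"y":0,"z":0.8,"spin":0},{"x":0.85,"y":0,"z":0.85,"spin":0},{"x":0,"y":0,"z":0,"spin":0}]' 0
python3 -m crank '[{"x":0.55,"y":0,"z":0.85,"spin":0},{"x":0.45,"y":0,"z":0.85,"spin":0},{"x":0.25,"y":0,"z":0.75,"spin":0},{"x":0.25,"y":0,"z":0.75,"spin":0},{"x":0.1,"y":0,"z":0.4,"spin":0},{"x":0,"y":0,"z":0.2,"spin":0},{"x":0,"y":0,"z":0,"spin":0},{"x":0,"y":0,"z":0,"spin":0}]' 0
```

```text
clock: 9.25
eef_pos: [0.6079, 0.0529, 0.0824]
ee_rot: [0.023, 3.141, 0.0]
contact_force: [-0.6, 0.5, -0.7]
gripper_width: -0.0001
finger_force: 0.0
clock: 10.05
eef_pos: [0.5915, 0.0529, 0.043]
ee_rot: [-0.024, -3.139, 0.0]
contact_force: [-0.9, 0.6, 0.2]
gripper_width: 0.0001
finger_force: 0.7
```

```bash
python3 -m crank '[{"x":0,"y":0,"z":-4.5,"spin":0},{"x":0,"y":0,"z":-4.5,"spin":0},{"x":0,"y":-2,"z":-4.5,"spin":0},{"x":1,"y":-4.7,"z":-1,"spin":0},{"x":1,"y":-4.7,"z":0,"spin":0},{"x":1,"y":-4.7,"z":0,"spin":0},{"x":1,"y":-4.7,"z":0,"spin":0},{"x":1,"y":-4.7,"z":0,"spin":0},{"x":1,"y":-4.7,"z":0,"spin":0},{"x":0,"y":0,"z":0,"spin":8.3},{"x":0,"y":0,"z":0,"spin":0},{"x":0,"y":0,"z":0,"spin":0},{"x":0,"y":0,"z":0,"spin":0}]' 0.6
python3 - <<'E'
from h import *
f=frame('wrist');cv2.imwrite('pics/w5.png',f['img'])
print('pred pin',proj(f,[.529,-.263,.08]))
t=frame('top');im=t['img'];cv2.imwrite('pics/t5.png',im)
d=cv2.inRange(f['img'],(0,0,0),(110,90,75))
togo([.529,-.263,.12],-.16)
cv2.imwrite('pics/w5t.png',np.hstack([cv2.resize(f['img'],(480,360)),cv2.resize(im[150:270,180:280],(300,360),interpolation=cv2.INTER_CUBIC)]))
E
```

```text
clock: 11.35
eef_pos: [0.5286, -0.2458, 0.1882]
ee_rot: [0.242, 3.132, 0.002]
contact_force: [0.3, 0.0, -0.1]
gripper_width: 0.0513
finger_force: 0.0
pred pin [285.4 234.1]
spin 0.25 x,y,z cm [-0.32 -1.64  6.83] t 11.45 tilt [0.    0.001]
```

View pics/w5t.png

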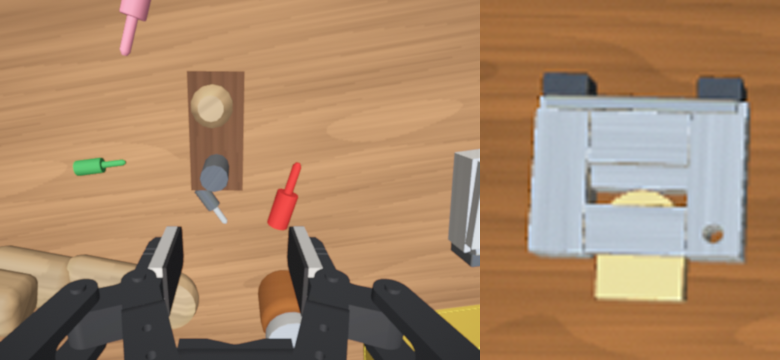

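The pin's head is at wrist pixel (285,233), with (285,234) predicted, so its position is confirmed. The inset shows the lid resting down with its hole at top pixel (257,228). Now I'll grasp the pin.

```bash
python3 -m crank '[{"x":-0.32,"y":-1.64,"z":2,"spin":0},{"x":0,"y":0,"z":4,"spin":0},{"x":0,"y":0,"z":4,"spin":0},{"x":0,"y":0,"z":3,"spin":0},{"x":0,"y":0,"z":1.2,"spin":0},{"x":0,"y":0,"z":0,"spin":0},{"x":0,"y":0,"z":0,"spin":0}]' 0.6; python3 -m crank '[{"x":0,"y":0,"z":0,"spin":0},{"x":0,"y":0,"z":0,"spin":0},{"x":0,"y":0,"z":0,"spin":0},{"x":0,"y":0,"z":0,"spin":0},{"x":0,"y":0,"z":0,"spin":0},{"x":0,"y":0,"z":0,"spin":0}]' 0
python3 - <<'E'
from h import *
t=frame('top');im=t['img'];h=cv2.cvtColor(im,cv2.COLOR_BGR2HSV)
m=cv2.inRange(h,(0,50,0),(180,255,255))
for c in big(m,252,222,263,234)[:2]:
    M=cv2.moments(c);p=(M['m10']/M['m00'],M['m01']/M['m00']);print('lid hole',p,cv2.contourArea(c),onz(t,p,.0415))
w={'img':cv2.imread('pics/w4.png')}
E
```

```text
clock: 12.15
eef_pos: [0.5296, -0.2649, 0.0476]
ee_rot: [0.249, 3.129, -0.001]
contact_force: [0.2, -0.1, 0.1]
gripper_width: 0.0508
finger_force: 0.0
clock: 12.75
eef_pos: [0.5296, -0.265, 0.0482]
ee_rot: [0.25, 3.128, -0.001]
contact_force: [-0.1, 1.1, 6.3]
gripper_width: 0.0225
finger_force: 58.5
lid hole (258.1111111111111, 228.4222222222222) 7.5 [0.5789 0.     0.0415]
```

```bash
python3 -m crank '[{"x":0,"y":0,"z":-2,"spin":0},{"x":0,"y":0,"z":-3.5,"spin":0},{"x":0,"y":0,"z":-4,"spin":0},{"x":0,"y":0,"z":-3.7,"spin":0},{"x":0,"y":0,"z":0,"spin":-8.3},{"x":-0.5,"y":4.5,"z":0,"spin":0},{"x":-0.5,"y":4.5,"z":0,"spin":0},{"x":-0.5,"y":4.5,"z":0,"spin":0},{"x":-0.5,"y":4.5,"z":0,"spin":0},{"x":-0.5,"y":4.5,"z":0,"spin":0},{"x":-0.5,"y":4.5,"z":0,"spin":0},{"x":0,"y":4.5,"z":0,"spin":0},{"x":0,"y":0,"z":0,"spin":0},{"x":0,"y":0,"z":0,"spin":0},{"x":0,"y":0,"z":0,"spin":0},{"x":0,"y":0,"z":0,"spin":0}]' 0
python3 - <<'E'
from h import *
f=frame('wrist');cv2.imwrite('pics/w6.png',f['img'])
print('hole pred',proj(f,[.579,0,.0415]),proj(f,[.582,.0027,.0415]))
s=manip.get_state();R=Ro.from_rotvec(s['ee_rot']).as_matrix();P=s['eef_pos']+R@np.array([0,0,.042]);print('tip pred',proj(f,P),'tilt',R[:2,2])
c=proj(f,[.579,0,.0415]).astype(int)
h=cv2.cvtColor(f['img'],cv2.COLOR_BGR2HSV);m=cv2.inRange(h,(0,50,0),(180,255,255))
for k in big(m,c[0]-22,c[1]-22,c[0]+22,c[1]+22)[:3]:
    M=cv2.moments(k)
    if M['m00']>5:p=(M['m10']/M['m00'],M['m01']/M['m00']);print(p,M['m00'],cv2.boundingRect(k),onz(f,p,.0415))
E
```

```text
clock: 14.4
eef_pos: [0.5631, 0.0473, 0.1783]
ee_rot: [-0.029, -3.141, 0.002]
contact_force: [0.0, 0.2, -0.4]
gripper_width: 0.0222
finger_force: 59.4
hole pred [245.8 240.2] [249.9 244.2]
tip pred [313.2 271.1] tilt [-0.0001339  -0.00103664]
```

View pics/w6.png

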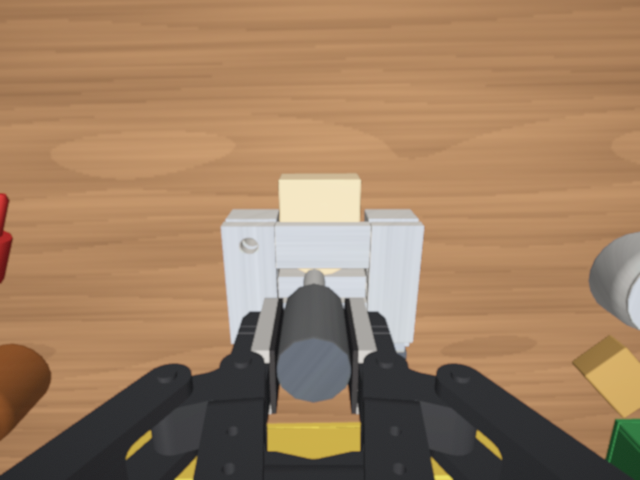

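The lid hole is at (250,245) and the pin hangs straight with its tip at (314,272), as predicted. The wrist camera puts the hole 2–3 mm off the top-camera estimate, so I'll look again from closer.

```bash
python3 -m crank '[{"x":1,"y":-0.8,"z":3,"spin":0},{"x":1,"y":0,"z":3,"spin":0},{"x":0,"y":0,"z":0,"spin":0},{"x":0,"y":0,"z":0,"spin":0},{"x":0,"y":0,"z":0,"spin":0}]' 0
python3 - <<'E'
from h import *
w6=frame('wrist')
f=w6;im=f['img'];cv2.imwrite('pics/w7.png',im)
s=manip.get_state();print(s['eef_pos'])
c=proj(f,[.582,.0027,.0425]).astype(int);print(c)
x0,y0=c-40
cr=im[y0:y0+80,x0:x0+80];g=cv2.cvtColor(cr,cv2.COLOR_BGR2GRAY)
print(np.percentile(g,[5,25,50,75]))
m=(g<np.median(g)*.88).astype(np.uint8)*255
for k in sorted(cv2.findContours(m,cv2.RETR_LIST,cv2.CHAIN_APPROX_NONE)[0],key=cv2.contourArea)[::-1][:4]:
    (x,y),r=cv2.minEnclosingCircle(k);p=(x+x0,y+y0);print(p,r,onz(f,p,.0425))
cv2.imwrite('pics/w7c.png',np.hstack([cv2.resize(cr,(480,480),interpolation=cv2.INTER_NEAREST),cv2.cvtColor(cv2.resize(m,(300,480)),cv2.COLOR_GRAY2BGR)]))
E
```

```text
clock: 14.95
eef_pos: [0.5451, 0.0419, 0.1199]
ee_rot: [0.025, 3.137, 0.001]
contact_force: [-0.3, -0.4, 0.1]
gripper_width: 0.0225
finger_force: 59.4
[0.54500639 0.04206531 0.11999523]
[246 306]
[ 50. 150. 189. 214.]
(np.float64(247.0), np.float64(328.0)) 22.02281379699707 [0.5962 0.0023 0.0425]
(np.float64(276.5), np.float64(321.9468078613281)) 24.570398330688477 [0.5924 0.0199 0.0425]
(np.float64(213.0), np.float64(305.5)) 40.11555862426758 [ 0.5811 -0.0164  0.0425]
(np.float64(280.0), np.float64(272.0)) 6.082862854003906 [0.5607 0.0232 0.0425]
```

View pics/w7c.png

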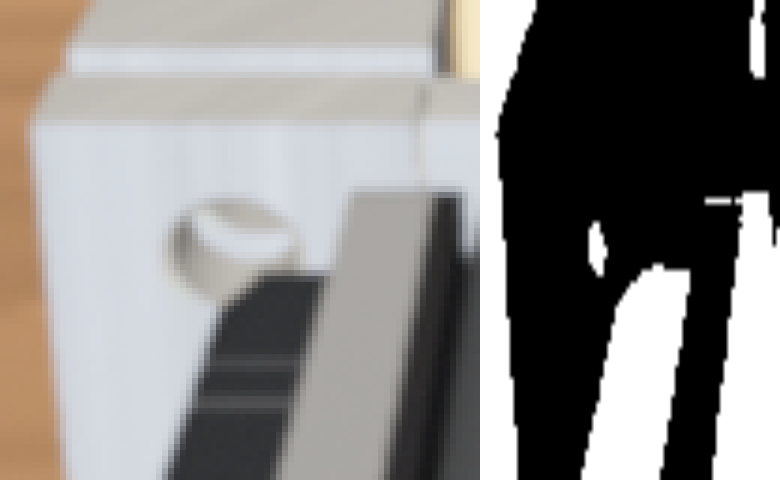

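```bash
python3 - <<'E'
from h import *
f=frame('wrist');s=manip.get_state();R=Ro.from_rotvec(s['ee_rot']).as_matrix();e=s['eef_pos']
for dx in(-.001,0,.001):print(dx,[proj(f,e+R@np.array([dx,0,z])).tolist() for z in(-.032,.008,.042)])
im=f['img'];cr=im[240:460,230:400];cv2.imwrite('pics/w8.png',cv2.resize(cr,None,fx=2.7,fy=2.7,interpolation=cv2.INTER_CUBIC))
print(onz(f,(244.5,307.4),.043))
togo([.5828,.002,.12],-.015)
E
```

```text
-0.001 [[312.5, 366.9], [312.8, 306.1], [312.9, 272.5]]
0 [[312.5, 364.2], [312.8, 303.9], [312.9, 270.5]]
0.001 [[312.5, 361.4], [312.8, 301.6], [312.9, 268.6]]
[0.5823 0.0019 0.043 ]
spin -0.01 x,y,z cm [-3.86 -3.96 -0.01] t 15.05 tilt [0.004 0.   ]
```

View pics/w8.png

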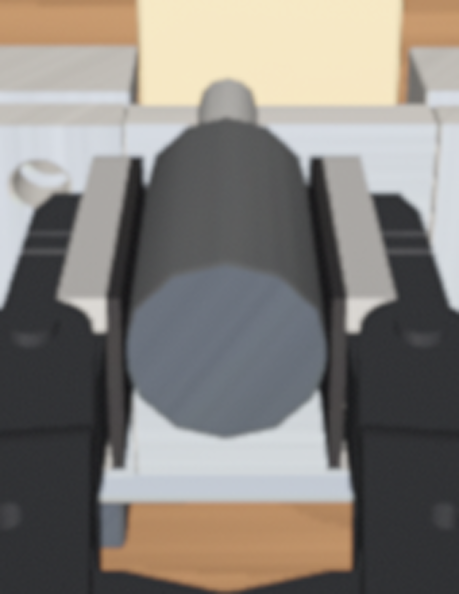

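The head's top circle is centred at (314,370), with (312.5,364) predicted. The tip agrees, so the pin axis sits about 2 mm to tool −x and 0.5 mm to +y. I'll aim TCP at (0.5804, 0.0016).

```bash
python3 -m crank '[{"x":-1.8,"y":-2,"z":0,"spin":0},{"x":-1.8,"y":-2,"z":0,"spin":0},{"x":0,"y":0,"z":1.4,"spin":0},{"x":0,"y":0,"z":1.3,"spin":0},{"x":0,"y":0,"z":0,"spin":0},{"x":0,"y":0,"z":0,"spin":0},{"x":0,"y":0,"z":0,"spin":0},{"x":0,"y":0,"z":0,"spin":0}]' 0
python3 -c "
from h import *
togo([.5804,.0016,.075],-.015)"
```

```text
clock: 15.85
eef_pos: [0.5787, 0.002, 0.092]
ee_rot: [0.022, 3.14, 0.0]
contact_force: [-1.4, 1.1, -2.0]
gripper_width: 0.0227
finger_force: 59.4
spin 0.04 x,y,z cm [-0.17 -0.03  1.7 ] t 15.85 tilt [0.001 0.   ]
```

```bash
python3 -m crank '[{"x":-0.17,"y":-0.03,"z":0,"spin":0},{"x":0,"y":0,"z":0,"spin":0},{"x":0,"y":0,"z":0.4,"spin":0},{"x":0,"y":0,"z":0.4,"spin":0},{"x":0,"y":0,"z":0.2,"spin":0},{"x":0,"y":0,"z":0.2,"spin":0},{"x":0,"y":0,"z":0,"spin":0}]' 0;python3 -m crank '[{"x":0,"y":0,"z":0.3,"spin":0},{"x":0,"y":0,"z":0.2,"spin":0},{"x":0,"y":0,"z":0,"spin":0}]' 0
python3 -c "
from h import *
togo([.5804,.0016,.075],-.015)"
```

```text
clock: 16.55
eef_pos: [0.58, 0.0012, 0.0789]
ee_rot: [-0.023, -3.141, -0.0]
contact_force: [-0.7, -1.4, -1.4]
gripper_width: 0.0223
finger_force: 59.4
clock: 16.85
eef_pos: [0.58, 0.0011, 0.074]
ee_rot: [-0.024, -3.141, -0.0]
contact_force: [0.8, -0.5, -1.9]
gripper_width: 0.0227
finger_force: 59.4
spin -0.0 x,y,z cm [-0.03  0.05 -0.1 ] t 16.85 tilt [-0.  0.]
```

The tip is inside the lid hole with no contact force. I'll go on down into the base hole.

```bash
python3 -m crank '[{"x":0,"y":0,"z":0.3,"spin":0},{"x":0,"y":0,"z":0.3,"spin":0},{"x":0,"y":0,"z":0.2,"spin":0},{"x":0,"y":0,"z":0,"spin":0}]' 0;python3 -m crank '[{"x":0,"y":0,"z":0.4,"spin":0},{"x":0,"y":0,"z":0.4,"spin":0},{"x":0,"y":0,"z":0.3,"spin":0},{"x":0,"y":0,"z":0,"spin":0}]' 0
```

```text
clock: 17.25
eef_pos: [0.58, 0.0012, 0.0659]
ee_rot: [-0.023, -3.141, -0.0]
contact_force: [-0.1, -0.7, -1.0]
gripper_width: 0.0225
finger_force: 59.4
clock: 17.65
eef_pos: [0.58, 0.0012, 0.0548]
ee_rot: [-0.023, -3.141, -0.0]
contact_force: [1.0, 1.1, -0.8]
gripper_width: 0.0224
finger_force: 59.4
```

```bash
python3 -m crank '[{"x":0,"y":0,"z":0.3,"spin":0},{"x":0,"y":0,"z":0.2,"spin":0},{"x":0,"y":0,"z":0,"spin":0}]' 0;python3 -m crank '[{"x":0,"y":0,"z":0.2,"spin":0},{"x":0,"y":0,"z":0.2,"spin":0},{"x":0,"y":0,"z":0,"spin":0}]' 0;python3 -m crank '[{"x":0,"y":0,"z":0.2,"spin":0},{"x":0,"y":0,"z":0,"spin":0},{"x":0,"y":0,"z":0,"spin":0}]' 0
```

```text
clock: 17.95
eef_pos: [0.5801, 0.0011, 0.0506]
ee_rot: [-0.024, -3.141, 0.0]
contact_force: [0.3, -0.4, 2.0]
gripper_width: 0.0222
finger_force: 59.8
clock: 18.25
eef_pos: [0.5798, 0.0011, 0.0468]
ee_rot: [-0.024, -3.141, 0.0]
contact_force: [-1.8, 0.7, 4.6]
gripper_width: 0.0227
finger_force: 60.1
clock: 18.55
eef_pos: [0.5798, 0.0011, 0.046]
ee_rot: [-0.024, -3.141, 0.0]
contact_force: [-4.2, -0.6, 13.0]
gripper_width: 0.0227
finger_force: 61.4
```

```bash
python3 -m crank '[{"x":0,"y":0,"z":0.2,"spin":0},{"x":0,"y":0,"z":0.1,"spin":0},{"x":0,"y":0,"z":0,"spin":0},{"x":0,"y":0,"z":0,"spin":0},{"x":0,"y":0,"z":0,"spin":0},{"x":0,"y":0,"z":0,"spin":0},{"x":0,"y":0,"z":0,"spin":0},{"x":0,"y":0,"z":0,"spin":0}]' 0
python3 - <<'E'
from h import *
t=frame('top')['img'];s=frame('scene')['img']
cv2.imwrite('pics/end.png',np.hstack([cv2.resize(s[150:310,320:480],(480,480),interpolation=cv2.INTER_CUBIC),cv2.resize(t[140:300,180:280],(300,480),interpolation=cv2.INTER_CUBIC)]))
E
```

```text
clock: 19.35
eef_pos: [0.5799, 0.0011, 0.0457]
ee_rot: [0.024, 3.141, -0.001]
contact_force: [-8.3, 0.2, 26.9]
gripper_width: 0.0225
finger_force: 62.8
```

View pics/end.png

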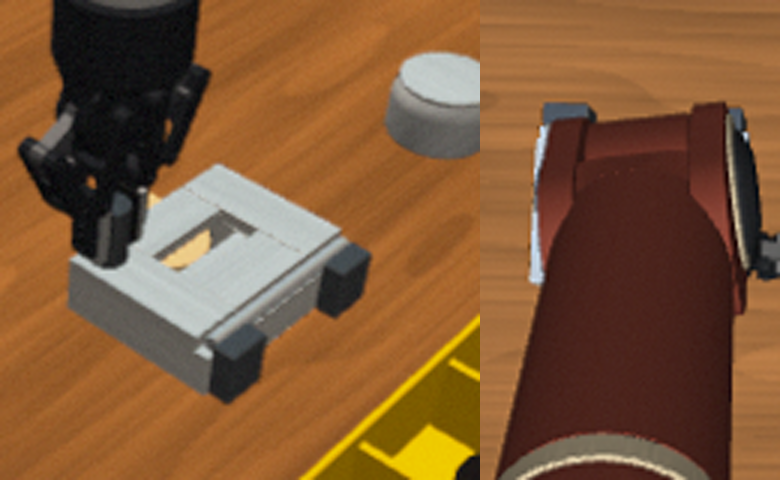

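The lid is flush on the base, the pin's head is seated on it at (105,245), and the arm presses with a steady 27 N. Handing in.

```bash
python3 -c "
from rig import manip
print(manip.hand_in())"
```

```text
the job is handed in; nothing more can be done
None
```

Handed in at about 19 s with the heel home, the lid shut, and the pin seated and still held down at about 27 N; the jar was never approached, but I viewed 13 pictures, over the limit of 10.

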